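# Fit the bayonet filler cap to the coolant tank and hold it home

## Robot

A 7-joint arm with a two-finger parallel gripper is mounted at the origin on the work surface. World frame = base frame: x ahead of the robot, y to its left, z up, the work surface at z = 0. Lengths are in m, angles in rad, forces in N, time in s.
With the tool pointing down it reaches from about 0.425 to 0.925 m from the base axis. Payload 6.8 kg.
Tool frame: the origin (TCP) lies on the front face of the gripper's body, between the roots of the fingers; the fingertips stand 73 mm ahead of it and the grasp point (between the pads) lies 54 mm ahead of it (env.nose_length is the distance from the TCP to the fingertips, in m); z points along the fingers, y is the direction in which the jaws open and shut (so a half turn about z gives the same grasp; the last joint's range is limited). The gripper opens to 85 mm and grips with 20 to 120 N. Pads are 22 mm wide; open, the fingers measure 114 mm over their backs; the gripper's body (76 mm by 85 mm) begins 54 mm behind the grasp point. The pads swing forward as they close: fully open they stand 13 mm farther back than shut.
Start: joints at [1.199, 0.477, 0.022, 1.555, -0.011, 1.109, -0.083], TCP at [0.176, -0.652, 0.304] pointing down, gripper open.
Joint ranges: [-2.96, 2.96], [-0.34, 2.1], [-1.41, 1.46], [0.24, 2.44], [-1.37, 4.51], [0.17, 1.92], [-2.96, 2.96]. Speed limits (rad/s): [2.39, 2.39, 3.14, 3.14, 3.14, 3.14, 3.14].

## Interface

Orientations are given as a unit quaternion [w, x, y, z].
In Python, from cell import env, kin, camera, calibration, job gives the robot as it stands. The module is installed in compiled form; this text tells all that it offers. Calls block until the motion is done:
- env.reach(position, orientation): joint-space move of the TCP to a pose.
- env.movel(position, velocity=0.15, rot=None, stop_force=None): straight line of the TCP; rot=None keeps the orientation; velocity is the mean speed in m/s. With stop_force (N) it stops when the force on the tool has changed by that much, and returns True; else False.
- env.goto_joints(angles): joint-space move.
- env.grip(opening, f_grip=None): finger opening in m; f_grip is the grip in N (None keeps the last); returns when the fingers have stopped.
- env.dwell(seconds).
- kin.inverse_kinematics(position, orientation): joint angles nearest the present ones, or None.
- env.get_state(): the state.
- camera(name): name is "scene" or "top"; returns (picture, depth): 400x640x3 uint8, blue, green, red; 400x640 float32, m along the optical axis (not along the pixel's ray), 0 where there is no reading.
- calibration(name): a dict with "fx", "fy", "cx", "cy" (pixels), "k1" (the pictures are not rectified: a ray, as slopes to the right and down, at radius r is drawn at 1 + k1 r^2 times it, then the intrinsics apply), "rvec" (rotation vector, rad) and "tvec" (3), from world to camera coordinates, as OpenCV has them. Camera axes: x right, y down, z forward; pixel columns grow to the right and rows downward; lengths in m; the calibration is good to about 2 mm. A picture is of the moment at which its call begins. calibration takes no time and is no camera call.
A pose or a line that the arm cannot do raises env.PlanningError and nothing moves.
- job.job_done(): hands the job in, once; it reports no verdict.
The state is a dict: "time": time; "qpos": joint angles; "joint_velocities": joint speeds; "joint_torque": joint torques, N m; "tcp_pos": TCP position; "orientation": TCP orientation; "force": force on the tool from outside, world axes, zero at the start; "torque": the same for the moment, N m; "opening": finger opening in m.
Only numpy, scipy, OpenCV 4.12 (cv2) and the standard library are available. Lean on these libraries where they do the work, as an engineer would, in place of code of your own. Each camera call takes 0.05 s, during which the arm holds its last target. There are 200 camera calls.

## Task

Close the coolant tank of the engine test bench: pick up the black filler cap by its yellow grip bar, set it into the filler neck with its two lugs through the two gaps, press it down fully home against its spring and turn it clockwise (seen from above) about a quarter turn, up to its stop. Finish while still gripping the cap and holding it pressed fully home at the stop, ready for the pressure test: do not let go. Leave the blue bottle, the screwdriver and the copper tee where they are.

Things in the scene. Friction and masses are not known exactly. Their poses are not given: they have to be found in the camera images.
- cap_grip (a point): Loose filler cap (0.26 kg): black disc 72 mm across, 10 mm thick, with a yellow grip bar on top, 60 long, 16 wide, 32 mm tall. Point on the cap's axis inside the bar: 9 mm below the bar's top, 23 mm above the disc's top, 33 mm above the disc's underside, 68 mm above the bench on which the cap stands. z up along the axis, x along the bar. The cap is the same after half a turn.
- cap_lug (a point): Centre of the outer part of one of the two steel lugs under the cap's disc, on its 35 mm thick stem. They stick out in line with the grip bar (along the cap's +x and -x) to 26 mm from the axis. Each is 14 mm wide and 5 mm thick; its top is 11 mm below the disc's underside. This point is 22 mm from the axis and 46.5 mm below cap_grip. Axes as for cap_grip.
- cap_seal (a joint): The cap's sprung rubber seal (29 mm across), on which the cap stands: how far it is pressed up into the cap, 0 to 0.012 m. At 0 its underside is 35 mm below the disc's underside. The spring takes 4 N to start, then 0.7 N per mm. With the cap fully home in the neck it reads 0.009 to 0.010.
- neck (a point): Fixed filler neck on the ribbed aluminium tank: steel tube 64 mm outside, 56 mm inside, 38 mm tall above the tank's lid (128 mm across). Point at the centre of its rim, level with the rim's top, 174 mm above the bench. z up; x towards one of two opposite gaps in the flange turned in at the rim. The flange's opening is 41 mm across. It is the same after half a turn.
- neck_gap (a point): Middle of one gap in the neck's flange, level with the rim, 24 mm from the axis along the neck's +x; the other is opposite. Red marks on the lid show both. Width 20 mm at the flange's inner edge, 28 mm at the wall. A lug goes down through each. Beside them the flange is 8 mm thick: with the lugs' tops pressed lower than that, the cap turns clockwise (from above) to a stop at 80 degrees (1.40 rad).
- neck_seat (a point): Seat for the cap's seal inside the neck, on its axis, 25 mm below the rim. With its lugs in the gaps the cap comes to rest on its spring, cap_grip 43 mm above the rim. Pressed 10 mm lower (about 11 N) the disc lies on the rim: fully home, cap_grip 33 mm above the rim. Let go at the stop, the cap rises 6 mm from fully home and stays locked but is no longer fully home.
- coolant_set: Fixed aluminium base plate (170 x 320 x 10 mm) that carries the tank and a black pump; origin on the bench under the tank's axis. Plate and pump lie towards its +y, the pump's centre 165 mm from the tank's axis. Pump 120 mm tall, its pink hose 145 mm. The tank's lid, and so the neck, may be turned on it to other angles.
- bottle_mid (a point): Bystander: blue plastic coolant bottle, 64 mm across, 160 mm tall, standing; this point is at its middle, 80 mm up, z up.
- screwdriver_grip (a point): Bystander: screwdriver 190 mm long lying on the bench; this point is in its handle, x along it towards the tip.
- tee_mid (a point): Bystander: copper pipe tee, 60 x 43 x 22 mm, lying on the bench; this point is at its middle, 11 mm up.
Things that resemble listed ones, but are neither listed nor needed, are in the scene too. Leave any pink or white look-alike of the part that bears cap_grip alone. Of the things that look like the part that bears bottle_mid, the largest one is meant.

How it is judged:
By the outcome, as a careful person would: the job done as asked, in the order asked, and still so for the second after the job is handed in, while the arm keeps its last pose, push and grip.
It also fails if it takes over 48 s, if anything falls off the work surface, if the arm or the gripper's body presses on something with over 40 N, if the wrist force passes 120 N, or if a joint passes its speed limit or range.

## Working session

There is one attempt and no reset: what is moved stays moved. The work goes in short steps, each a Python script; the robot and the scene stay as the last script left them, time stands still between calls to the robot, and variables do not carry over. Pictures are saved under pics/ and viewed, about 8 in all and at most 12, crops included, and the job is handed in when it is done.

```bash
mkdir -p pics; cat > h.py <<'E'
import numpy as np, cv2
from cell import env, kin, camera, calibration, job
def cal(n):
    c=calibration(n); R=cv2.Rodrigues(np.array(c["rvec"],float))[0]; return c,R,np.array(c["tvec"],float).ravel()
def rays(n,uv):
    c,R,t=cal(n); uv=np.atleast_2d(np.array(uv,float))
    d=(uv-[c["cx"],c["cy"]])/[c["fx"],c["fy"]]; s=d.copy()
    for _ in range(20): s=d/(1+c["k1"]*(s**2).sum(1,keepdims=True))
    r=np.c_[s,np.ones(len(s))]
    return -R.T@t, r@R   # origin, dirs (depth=1)
def onplane(n,uv,z):
    o,d=rays(n,uv); return o+d*((z-o[2])/d[:,2])[:,None]
def cloud(n,depth):
    v,u=np.mgrid[0:400,0:640]; o,d=rays(n,np.c_[u.ravel(),v.ravel()])
    return (o+d*depth.reshape(-1,1)).reshape(400,640,3)
def proj(n,P):
    c,R,t=cal(n); p=np.atleast_2d(P)@R.T+t; s=p[:,:2]/p[:,2:]
    return s*(1+c["k1"]*(s**2).sum(1,keepdims=True))*[c["fx"],c["fy"]]+[c["cx"],c["cy"]]
def tri(n1,uv1,n2,uv2):
    a,d=rays(n1,uv1);b,e=rays(n2,uv2);d=d[0];e=e[0]
    k=np.linalg.lstsq(np.c_[d,-e],b-a,rcond=None)[0]
    p=a+k[0]*d;q=b+k[1]*e; return (p+q)/2,np.linalg.norm(p-q)
E
python3 - <<'E'
from h import *
s=env.get_state(); print(s)
for n in("scene","top"):
    p,d=camera(n); cv2.imwrite(f"pics/{n}0.png",p); np.save(f"{n}0.npy",d); print(n,calibration(n),(-cal(n)[1].T@cal(n)[2]),(d>0).mean())
E
```

```text
{'time': 0.0, 'qpos': array([ 1.1989031 ,  0.47777099,  0.02231744,  1.55645916, -0.01151341,
        1.10929195, -0.08312799]), 'joint_velocities': array([ 0.00121825,  0.00122552, -0.00043978,  0.00078131, -0.00035291,
        0.001662  ,  0.00119402]), 'joint_torque': array([ 8.49820208e-04, -5.96447325e+01,  1.60890877e+00, -2.81196606e+01,
        1.25965310e-02,  9.35904711e-03,  2.51149100e-05]), 'tcp_pos': array([ 0.17589215, -0.65120028,  0.30294142]), 'orientation': array([-8.84119839e-04,  9.91313359e-01,  1.31518108e-01, -1.73282133e-04]), 'force': array([ 1.00702032,  0.0787058 , -0.41733558]), 'torque': array([ 0.00176072,  0.04713611, -0.04617683]), 'opening': 0.0854910424338862}
scene {'fx': 398.68970695029395, 'fy': 398.68970695029395, 'cx': 319.3906339038271, 'cy': 194.59454484418, 'k1': -0.10218285404111326, 'rvec': array([ 1.03054838,  2.66855298, -0.73017383]), 'tvec': array([ 0.55453927, -0.19823598,  1.18265536])} [0.92892691 0.20010438 0.91789871] 0.99600390625
top {'fx': 480.45210293899584, 'fy': 480.45210293899584, 'cx': 316.4939496242924, 'cy': 197.5268716658301, 'k1': -0.06729338551448441, 'rvec': array([ 2.05388254, -2.1526002 ,  0.23636832]), 'tvec': array([-0.13781679,  0.63587644,  1.14670227])} [ 0.35953995 -0.16023812  1.25829773] 0.99589453125
```

View pics/scene0.png

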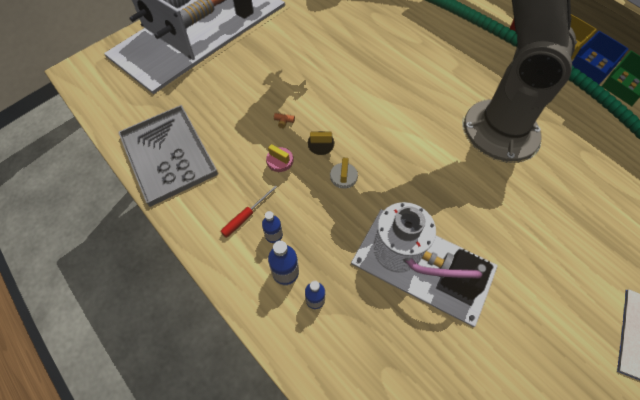

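View pics/top0.png

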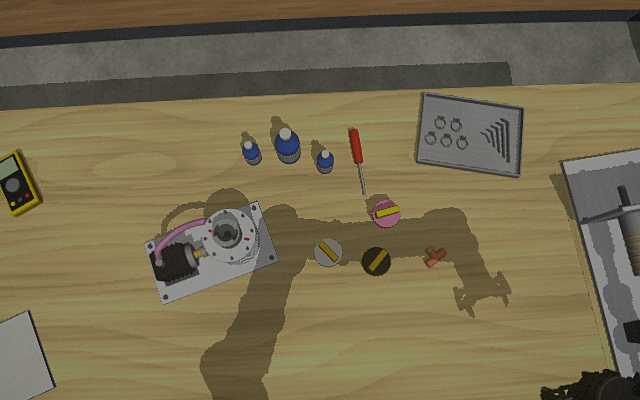

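Scene view: black cap at (320,142), pink at (280,158), grey at (344,173), neck at (408,223). Top view: black cap (376,262), grey (328,252), pink (386,212), neck about (227,234) with small red marks on the lid. I'll measure these, and view crops to check.

```bash
cat > m.py <<'E'
from h import *
I={n:cv2.imread(f"pics/{n}0.png") for n in("scene","top")}
D={n:np.load(f"{n}0.npy") for n in I}
C={n:cloud(n,D[n]) for n in I}
cap={"scene":(320,142),"top":(376,262)}; nk={"scene":(408,223),"top":(228,235)}
tops=[]
for n in I:
    hsv=cv2.cvtColor(I[n],cv2.COLOR_BGR2HSV).astype(int); P=C[n]
    v,u=np.mgrid[0:400,0:640]
    w=np.hypot(u-cap[n][0],v-cap[n][1])<17
    # bar top by depth
    m=w&(P[...,2]>.069)&(P[...,2]<.084)
    print(n,"bar top px",m.sum(),"z med",np.median(P[m][:,2]), "maxz",np.percentile(P[w][:,2],98))
    yx=np.c_[u[m],v[m]].astype(np.float32); r=cv2.minAreaRect(yx); 
    q=P[m][:,:2].astype(np.float32); R=cv2.minAreaRect(q); b=onplane(n,cv2.boxPoints(r),.077)[:,:2]
    q0=q-q.mean(0); e,V=np.linalg.eigh(q0.T@q0); a=np.degrees(np.arctan2(V[1,1],V[0,1]))
    print("  rect",R,"mean",q.mean(0),"pca ang",a%180)
    # neck rim by depth
    w=np.hypot(u-nk[n][0],v-nk[n][1])<45
    z=P[...,2]; m=w&(abs(z-.174)<.005); q=P[m]
    print("  rim n",m.sum(),"z",np.median(q[:,2]),"circ",cv2.minEnclosingCircle(q[:,:2].astype(np.float32)))
    h=I[n].astype(int); red=w&(h[...,2]>h[...,1]+50)&(h[...,2]>h[...,0]+50)&(abs(z-.137)<.008)
    k,lab,st,ce=cv2.connectedComponentsWithStats(red.astype(np.uint8))
    for i in range(1,k):
        uu=ce[i]; print("  red",st[i,4],uu,onplane(n,uu,.136)[0], hsv[lab==i].mean(0).round())
cr=[]
for n in I:
    for c,rr in((cap[n],30),(nk[n],40)):
        x,y=c; cr.append(cv2.resize(I[n][y-rr:y+rr,x-rr:x+rr],(300,300),interpolation=cv2.INTER_CUBIC))
cv2.imwrite("pics/crops.png",np.vstack([np.hstack(cr[:2]),np.hstack(cr[2:])]))
E
python3 m.py
```

```text
scene bar top px 122 z med 0.07664344579749177 maxz 0.07873653569167145
  rect ((0.4655005931854248, -0.3075375556945801), (0.016272038221359253, 0.05686590075492859), 48.29765701293945) mean [ 0.46604463 -0.30702773] pca ang 137.50467
  rim n 355 z 0.17320793397309187 circ ((0.5341446995735168, 0.04603276401758194), 0.033690985292196274)
  red 7 [395.28571429 210.85714286] [0.5220053  0.00245851 0.136     ] [  1. 134. 160.]
  red 11 [417.81818182 243.45454545] [0.54479923 0.08881036 0.136     ] [  1. 141. 154.]
top bar top px 158 z med 0.076601691048795 maxz 0.08068388506683484
  rect ((0.4638799726963043, -0.31053632497787476), (0.015974385663866997, 0.059527866542339325), 47.65735626220703) mean [ 0.46371987 -0.31027007] pca ang 137.399
  rim n 314 z 0.17364307014736502 circ ((0.5338307023048401, 0.046270083636045456), 0.03319837525486946)
  red 5 [209.8 230.4] [0.54615096 0.08914358 0.136     ] [  2. 207. 121.]
  red 12 [246.25 238.75] [0.52233381 0.0028033  0.136     ] [  2. 188. 123.]
```

View pics/crops.png

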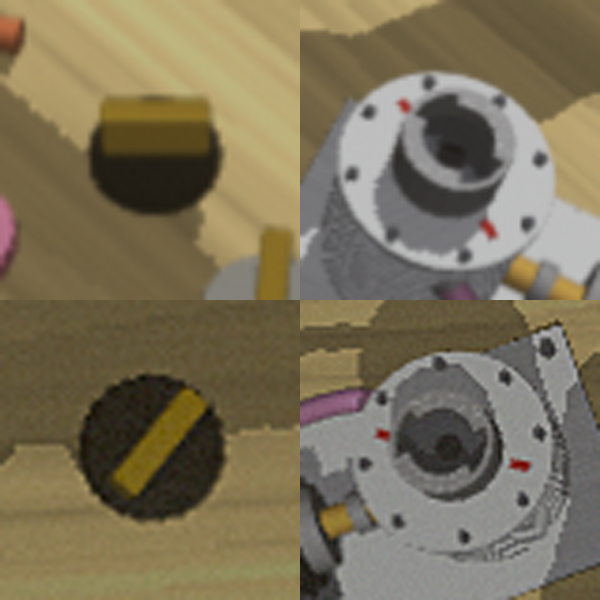

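Crops confirm the black cap with its bar and red marks in line with the gaps. The two views agree:

| Item | Position (m) | Angle | Height (m) | Check |
|---|---|---|---|---|
| Cap | (0.4647, -0.309) | 137.5° | bar top 0.0766 | text gives 0.077 |
| Neck | (0.534, 0.046) | gap axis 75° | rim 0.1735 | text gives 0.174 |

Picking the cap up now.

```bash
cat >> h.py <<'E'
def Q(deg): a=np.radians(deg)/2; return [0,np.cos(a),np.sin(a),0]
CAP=np.array([.4647,-.309]); NECK=np.array([.534,.046]); GAP=75.
def st(s=""):
    x=env.get_state(); o=x["orientation"]; a=np.degrees(2*np.arctan2(o[2],o[1]))
    print(s,"t%.2f"%x["time"],"tcp",x["tcp_pos"].round(4),"ang%.1f"%a,"F",x["force"].round(1),"T",x["torque"].round(2),"op%.4f"%x["opening"],"q7 %.2f"%x["qpos"][6]); return x
E
python3 - <<'E'
from h import *
env.reach([*CAP,.21],Q(137.5)); st("above")
env.movel([*CAP,.1225],.1,stop_force=12); st("down")
env.grip(.010,100); st("grip")
env.movel([*CAP,.36],.2); st("lift")
for n in("scene","top"):
    p,d=camera(n); cv2.imwrite(f"pics/{n}1.png",p); np.save(f"{n}1.npy",d)
a=cv2.imread("pics/scene1.png");b=cv2.imread("pics/top1.png")
def crop(n,im):
    u,v=proj(n,[[*CAP,.30]])[0].astype(int); u=np.clip(u,60,580);v=np.clip(v,60,340); print(n,u,v); return cv2.resize(im[v-60:v+60,u-60:u+60],(400,400))
cv2.imwrite("pics/lift.png",np.hstack([crop("scene",a),crop("top",b)]))
E
```

```text
above t1.77 tcp [ 0.4643 -0.3103  0.2101] ang137.3 F [-0.4 -0.9 -0.2] T [-0.04  0.02 -0.04] op0.0857 q7 1.05
down t2.80 tcp [ 0.4652 -0.3092  0.1231] ang137.5 F [-0.6 -0.5 -0.2] T [-0.06  0.02  0.  ] op0.0853 q7 0.97
grip t3.45 tcp [ 0.4647 -0.3091  0.1226] ang137.5 F [-0.8 -0.5  1.9] T [-0.1   0.14  0.01] op0.0139 q7 0.97
lift t4.79 tcp [ 0.4641 -0.3087  0.3587] ang137.5 F [ 0.4 -0.2 -2.7] T [ 0.   -0.01 -0.03] op0.0147 q7 1.15
scene 320 69
top 390 248
```

View pics/lift.png

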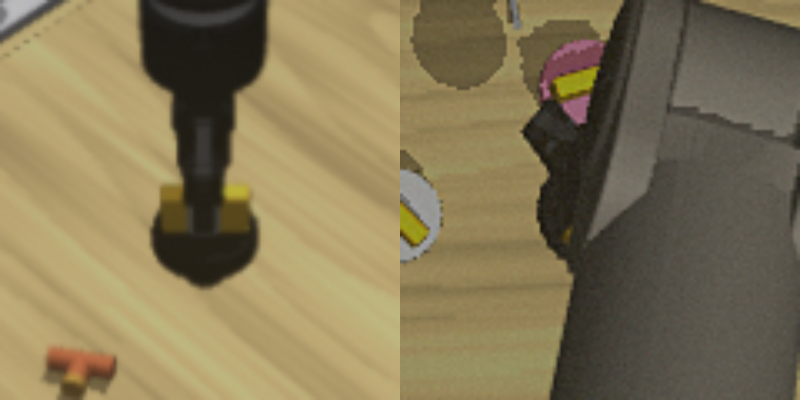

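The cap is held: the bar is centred in the fingers (205,210 in the left crop) and it weighs in at about 2.6 N. Next I move over the neck and go down with a force stop.

```bash
python3 - <<'E'
from h import *
env.reach([*NECK,.36],Q(GAP)); st("above")
env.movel([*NECK,.285],.1,stop_force=8); env.dwell(.3); st("pre-lug")
for z in (.279,.276,.273,.270):
    h=env.movel([*NECK,z],.03,stop_force=8); env.dwell(.15); st(f"{z} {h}")
    if h: break
p,d=camera("scene"); cv2.imwrite("pics/scene2.png",p); u,v=proj("scene",[[*NECK,.19]])[0].astype(int)
cv2.imwrite("pics/ins.png",cv2.resize(p[v-50:v+50,u-60:u+60],(720,600)))
E
```

```text
above t6.45 tcp [0.5341 0.045  0.3598] ang75.0 F [ 0.9 -0.2 -3.6] T [-0.02  0.03 -0.01] op0.0142 q7 -0.62
pre-lug t7.65 tcp [0.5342 0.046  0.2854] ang75.0 F [-0.8  0.5 -2.3] T [-0.01  0.07 -0.02] op0.0144 q7 -0.68
0.279 False t8.15 tcp [0.534 0.046 0.279] ang75.0 F [-0.3 -0.8 -3.7] T [ 0.04 -0.   -0.03] op0.0145 q7 -0.68
0.276 False t8.55 tcp [0.534 0.046 0.276] ang75.0 F [-0.2  1.1 -3.7] T [ 0.02 -0.04 -0.09] op0.0144 q7 -0.68
0.273 False t8.95 tcp [0.534 0.046 0.273] ang75.0 F [-0.1  0.4 -2.6] T [-0.01  0.03  0.01] op0.0145 q7 -0.69
0.27 False t9.35 tcp [0.5343 0.0461 0.2705] ang75.0 F [0.3 0.3 2.7] T [-0.    0.02 -0.01] op0.0141 q7 -0.69
```

View pics/ins.png

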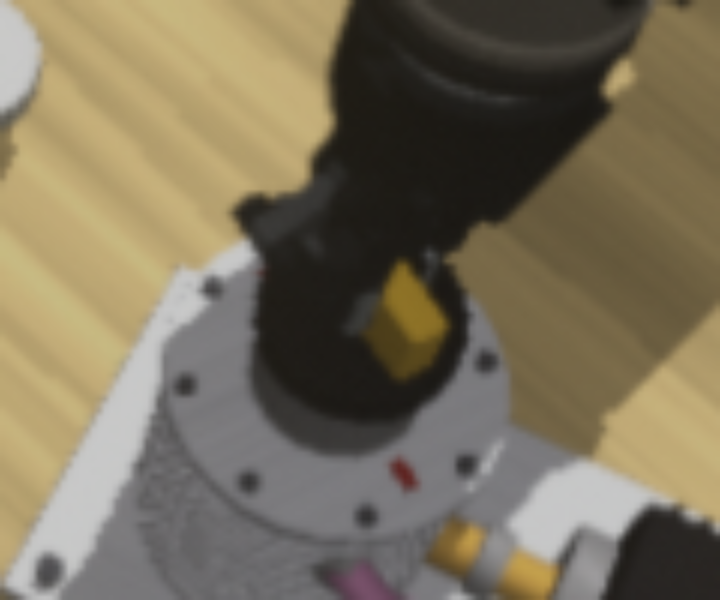

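The picture shows the cap over the neck with the bar pointing at the red mark at (404,475). The force trace fits: no contact at the rim, and the spring starts at about 0.2715 as predicted. Next I press home in small steps.

```bash
python3 - <<'E'
from h import *
f0=-2.9
for z in np.arange(.268,.2575,-.001):
    h=env.movel([*NECK,z],.03,stop_force=15); env.dwell(.1)
    F=np.mean([env.get_state()["force"][2]]); st("%.4f %s"%(z,h))
    if h or F-f0>19: break
E
```

```text
0.2680 False t9.75 tcp [0.5343 0.0461 0.2682] ang75.0 F [0.5 0.7 4.9] T [ 0.03 -0.12  0.04] op0.0141 q7 -0.69
0.2670 False t10.10 tcp [0.5343 0.0461 0.2672] ang75.0 F [0.3 0.2 4.8] T [ 0.07 -0.34 -0.04] op0.0140 q7 -0.69
0.2660 False t10.45 tcp [0.5343 0.0461 0.2663] ang75.0 F [0.8 0.  5.3] T [ 0.03 -0.29  0.02] op0.0144 q7 -0.69
0.2650 False t10.80 tcp [0.5343 0.0461 0.2653] ang75.0 F [0.4 0.6 6.1] T [ 0.07 -0.14 -0.02] op0.0148 q7 -0.69
0.2640 False t11.15 tcp [0.5343 0.0461 0.2644] ang75.0 F [-0.4  0.1  6.9] T [ 0.06 -0.13  0.02] op0.0144 q7 -0.69
0.2630 False t11.50 tcp [0.5343 0.0461 0.2635] ang75.0 F [0.1 0.4 7.4] T [-0.03 -0.1  -0.03] op0.0147 q7 -0.69
0.2620 False t11.85 tcp [0.5343 0.0461 0.2626] ang75.0 F [0.3 0.3 7.7] T [0.   0.01 0.01] op0.0145 q7 -0.70
0.2610 False t12.20 tcp [0.5343 0.0462 0.262 ] ang75.0 F [-1.9  0.2 11. ] T [-0.08  0.26 -0.05] op0.0142 q7 -0.70
0.2600 False t12.55 tcp [0.5343 0.0462 0.262 ] ang75.0 F [-5.2 -1.6 19.8] T [-0.23  1.14 -0.02] op0.0144 q7 -0.70
```

It is home at TCP z 0.262: the force jumps there, matching the expected 0.2616. Now the clockwise turn in steps, watching torque and lag for the stop.

```bash
python3 - <<'E'
from h import *
P=[*NECK,.2600]
def run(seq):
    for a in seq:
        env.reach(P,Q(a)); env.dwell(.1); x=st("cmd%.0f"%a)
        o=x["orientation"]; act=np.degrees(2*np.arctan2(o[2],o[1]))
        if abs(x["torque"][2])>1.0 or np.linalg.norm(x["force"])>45: print("break"); return
run([72,65,55,45,35,25,15,8,3,0,-2,-3,-4,-5,-6,-7,-8])
E
```

```text
cmd72 t12.90 tcp [0.5345 0.0466 0.2619] ang72.0 F [-3.9  0.  18.2] T [-0.06  0.69 -0.18] op0.0144 q7 -0.75
cmd65 t13.25 tcp [0.5343 0.0467 0.262 ] ang65.0 F [-5.1  1.  19.5] T [-0.01  0.9  -0.16] op0.0142 q7 -0.86
cmd55 t13.62 tcp [0.534  0.0467 0.262 ] ang55.0 F [-6.5  0.5 21. ] T [-0.06  1.19 -0.17] op0.0143 q7 -1.02
cmd45 t14.00 tcp [0.534  0.0469 0.262 ] ang45.0 F [-5.9  0.9 20.4] T [-0.01  1.17 -0.21] op0.0143 q7 -1.18
cmd35 t14.38 tcp [0.5336 0.0471 0.2619] ang35.0 F [-7.3  0.6 21.6] T [ 0.09  1.55 -0.19] op0.0141 q7 -1.34
cmd25 t14.75 tcp [0.5338 0.0471 0.2619] ang25.0 F [-5.9  1.5 20.9] T [ 0.18  1.41 -0.19] op0.0144 q7 -1.50
cmd15 t15.12 tcp [0.5336 0.0475 0.262 ] ang15.0 F [-7.5  2.6 20.7] T [ 0.39  1.63 -0.18] op0.0142 q7 -1.66
cmd8 t15.47 tcp [0.5336 0.0477 0.262 ] ang8.0 F [-8.1  2.7 20.7] T [ 0.44  1.6  -0.2 ] op0.0145 q7 -1.78
cmd3 t15.82 tcp [0.5338 0.0476 0.262 ] ang3.0 F [-6.4  3.1 19.6] T [ 0.39  1.38 -0.23] op0.0142 q7 -1.86
cmd0 t16.18 tcp [0.534  0.0476 0.2619] ang0.1 F [-5.6  3.1 19.1] T [0.38 1.37 0.09] op0.0144 q7 -1.90
cmd-2 t16.52 tcp [0.5339 0.0473 0.262 ] ang-1.9 F [-5.8  2.6 21. ] T [0.17 1.32 0.37] op0.0144 q7 -1.94
cmd-3 t16.88 tcp [0.5338 0.0471 0.2619] ang-2.9 F [-6.   1.3 20.2] T [0.03 1.42 0.49] op0.0145 q7 -1.95
cmd-4 t17.23 tcp [0.5338 0.0468 0.2619] ang-3.9 F [-6.6  0.3 20.4] T [-0.15  1.52  0.49] op0.0142 q7 -1.97
cmd-5 t17.57 tcp [0.5337 0.0467 0.2619] ang-4.9 F [-6.   0.5 20.1] T [-0.19  1.52  0.69] op0.0145 q7 -1.99
cmd-6 t17.93 tcp [0.5337 0.0466 0.2619] ang-5.8 F [-6.3 -0.6 21.9] T [-0.32  1.6   0.93] op0.0143 q7 -2.00
cmd-7 t18.27 tcp [0.5337 0.0466 0.2619] ang-6.8 F [-6.9 -1.4 20.9] T [-0.37  1.52  1.38] op0.0147 q7 -2.02
break
```

Torque about z started rising near 0° and reached 1.4 Nm at -7°, which points to the stop. I'll check the bar's actual angle and height by image.

```bash
python3 - <<'E'
from h import *
st()
for n in("scene","top"):
    p,d=camera(n); cv2.imwrite(f"pics/{n}3.png",p); P=cloud(n,d)
    hsv=cv2.cvtColor(p,cv2.COLOR_BGR2HSV); y=cv2.inRange(hsv,(18,110,50),(35,255,255))>0
    near=np.hypot(P[...,0]-NECK[0],P[...,1]-NECK[1])<.045
    m=y&near&(P[...,2]>.18); t=m&(P[...,2]>.209)
    print(n,m.sum(),t.sum())
    if t.sum()>10:
        q=P[t]; print(" z pct",np.percentile(q[:,2],[20,50,80]).round(4)); r=cv2.minAreaRect(q[:,:2].astype(np.float32)); print(" ",r)
        q0=q[:,:2]-q[:,:2].mean(0); V=np.linalg.eigh(q0.T@q0)[1]; print(" ang",np.degrees(np.arctan2(V[1,1],V[0,1])),"x range",q[:,0].min(),q[:,0].max())
    # black disc top / gap to rim
    k=(p.max(2)<60)&near&(P[...,2]>.17)&(P[...,2]<.195); print(" disc top z",np.median(P[k][:,2]) if k.any() else None,k.sum())
p=cv2.imread("pics/scene3.png"); u,v=proj("scene",[[*NECK,.19]])[0].astype(int)
cv2.imwrite("pics/end.png",cv2.resize(p[v-50:v+50,u-60:u+60],(720,600)))
E
```

```text
t18.27 tcp [0.5337 0.0466 0.2619] ang-6.8 F [-6.9 -1.4 20.9] T [-0.37  1.52  1.38] op0.0147 q7 -2.02
scene 197 132
 z pct [0.2139 0.2156 0.2165]
  ((0.5464180707931519, 0.04686330258846283), (0.018105825409293175, 0.03882908448576927), 88.0423583984375)
 ang -175.57661392308748 x range 0.5267814510192953 0.5657797749527069
 disc top z 0.18282849371710458 464
top 54 34
 z pct [0.2137 0.2156 0.2178]
  ((0.5136131644248962, 0.035628072917461395), (0.025991789996623993, 0.01658397726714611), 86.6819839477539)
 ang -151.1872114078614 x range 0.5045829614831896 0.5221160245264682
 disc top z 0.18316631301833364 174
```

View pics/end.png

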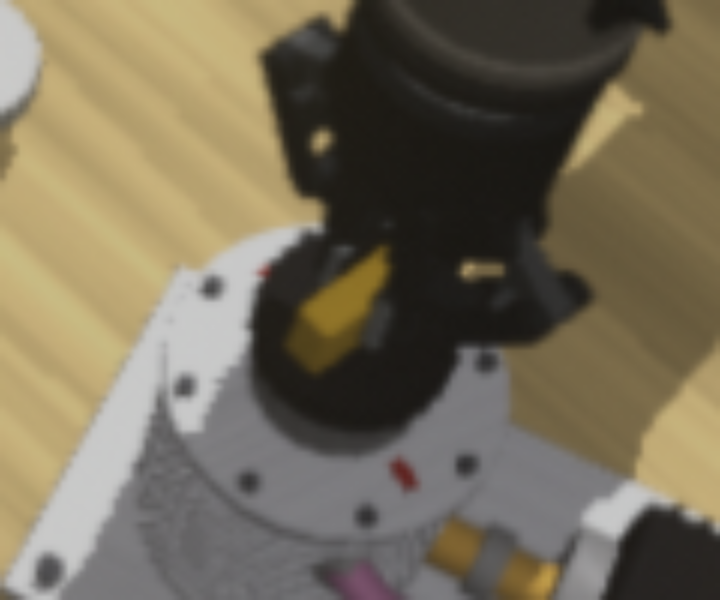

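The picture shows the disc seated on the rim and the bar swung well away from the red mark at (404,475). Bar top z is 0.2156 against 0.216 when home. One more degree to confirm the stop, a hold check, then I hand in.

```bash
python3 - <<'E'
from h import *
env.reach([*NECK,.2600],Q(-8)); env.dwell(.3); x=st("-8")
env.dwell(1.0); y=st("hold")
if abs(y["torque"][2])>1.0 and y["tcp_pos"][2]<.2624 and y["force"][2]>14: job.job_done(); print("done")
E
```

```text
-8 t18.93 tcp [0.5337 0.0466 0.2619] ang-7.7 F [-6.5 -0.4 20.9] T [-0.4   1.57  1.68] op0.0144 q7 -2.03
hold t19.93 tcp [0.5336 0.0466 0.2619] ang-7.7 F [-6.5 -0.6 22. ] T [-0.45  1.56  1.67] op0.0145 q7 -2.03
the job is handed in; nothing more can be done
done
```

The coolant tank is closed and handed in at about 20 s. The arm is still gripping the cap and holding it pressed home against its stop. I picked the black cap up by its yellow bar, put its lugs through the gaps without touching the rim, pressed it home and turned it clockwise to the stop.

**Last checks**
- **Pressed home:** the tool pushes down with about 24 N (the spring needs about 11 N). The bar's top measured 0.2156 m in both views, against 0.216 m expected when fully home.
- **At the stop:** over the last degrees the turning torque kept rising, to 1.67 Nm, and it held steady for a second. The stop was expected at about -5°.
- **Bystanders:** the path stayed clear of the bottle, screwdriver and tee. I took no final close-up of them.

**Disagreements**
- **Early resistance:** the turn began to stiffen near 0°, about 5° before the stop. I take this to be one lug touching first. The gripper ended at -7.7°, slightly past the stop, which I put down to give in the grip.
- **Bar angle by image:** this was only a rough check, because the fingers hide part of the bar. The scene view gave values of about -2° and +4°. The top view was too hidden to use.
- **Side load:** a sideways force of about 6 N and a moment of about 1.6 Nm remain, well under the limits.

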